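# Pack the plug gauges in the round canister and close its cover

## Task

Put the steel plug gauges away: pack all seven upright and flat on the floor of the round canister, one in the middle and six round it, shifting any that already stands in the wrong place so that the rest fit. Then slide the cover fully shut against the end bar and let go, leaving the bottle, V-blocks, collet nut and chrome tubes standing where they are.

Things in the scene. Friction and masses are not known exactly. Their poses are not given: they have to be found in the camera images.
- gauge_0: plug gauge, all seven alike: plain steel disc body 36 mm in diameter and 24 mm high, its foot chamfered 3 mm wide by 4 mm high, with a slim knurled dark round handle 12 to 13 mm in diameter standing on its centre up to 62 mm above the foot; 0.14 kg, loose; origin at the centre of its underside, z up the handle; grasp it by the handle. Starts standing in the canister.
- gauge_1: plug gauge, all seven alike: plain steel disc body 36 mm in diameter and 24 mm high, its foot chamfered 3 mm wide by 4 mm high, with a slim knurled dark round handle 12 to 13 mm in diameter standing on its centre up to 62 mm above the foot; 0.14 kg, loose; origin at the centre of its underside, z up the handle; grasp it by the handle. Starts standing in the canister.
- gauge_2: plug gauge, all seven alike: plain steel disc body 36 mm in diameter and 24 mm high, its foot chamfered 3 mm wide by 4 mm high, with a slim knurled dark round handle 12 to 13 mm in diameter standing on its centre up to 62 mm above the foot; 0.14 kg, loose; origin at the centre of its underside, z up the handle; grasp it by the handle. Starts standing in the canister.
- gauge_3: plug gauge, all seven alike: plain steel disc body 36 mm in diameter and 24 mm high, its foot chamfered 3 mm wide by 4 mm high, with a slim knurled dark round handle 12 to 13 mm in diameter standing on its centre up to 62 mm above the foot; 0.14 kg, loose; origin at the centre of its underside, z up the handle; grasp it by the handle. Starts standing in the canister.
- gauge_4: plug gauge, all seven alike: plain steel disc body 36 mm in diameter and 24 mm high, its foot chamfered 3 mm wide by 4 mm high, with a slim knurled dark round handle 12 to 13 mm in diameter standing on its centre up to 62 mm above the foot; 0.14 kg, loose; origin at the centre of its underside, z up the handle; grasp it by the handle. Starts standing on the worktop.
- gauge_5: plug gauge, all seven alike: plain steel disc body 36 mm in diameter and 24 mm high, its foot chamfered 3 mm wide by 4 mm high, with a slim knurled dark round handle 12 to 13 mm in diameter standing on its centre up to 62 mm above the foot; 0.14 kg, loose; origin at the centre of its underside, z up the handle; grasp it by the handle. Starts standing on the worktop.
- gauge_6: plug gauge, all seven alike: plain steel disc body 36 mm in diameter and 24 mm high, its foot chamfered 3 mm wide by 4 mm high, with a slim knurled dark round handle 12 to 13 mm in diameter standing on its centre up to 62 mm above the foot; 0.14 kg, loose; origin at the centre of its underside, z up the handle; grasp it by the handle. Starts standing on the worktop.
- canister: low open round steel canister, fixed in the rack: inside radius 57 mm, wall 3 mm, 24 mm high; origin at the centre of its underside, 4 mm above the worktop, z up; inner floor 3 mm above the origin. Rim 28 mm, and the handle of a seated gauge up to 69 mm, above the worktop. Seven gauges fit only as one in the middle and six round it, with 3 mm to spare in the radius.
- cover (a joint): travel of the flat grey cover (138 x 130 x 4 mm) in the rack's two rails, in m: 0 = fully closed over the canister, against the end bar; up to 0.15 = slid away beside the canister. It slides level with about 1 N of friction and stays where it is left.
- cover_rib (a point): centre of the top of the black rib on the cover; x runs along the rib, y is the way the cover opens (close towards -y). The rib is 56 mm long in x, 10 mm thick in y, 16 mm tall; the plate's top is 79.5 mm and the rib's top 95.5 mm above the worktop. With the cover closed it is above the canister's centre.
- rack: fixed aluminium rack that carries canister and cover; origin on the worktop under the canister's centre, y the way the cover opens. Two rails run along y, 68 to 78 mm either side of the centre, and an end bar crosses at y = -67 to -77 mm, all 67 to 84 mm high, on slim posts; the rails end at y = 220 mm.
- v_block_0: bystander: grey steel V-block, 28 x 36 x 30 mm high, loose; origin at the centre of its underside
- v_block_1: bystander: grey steel V-block, 28 x 36 x 30 mm high, loose; origin at the centre of its underside
- marked_piece_0: bystander: plain chrome tube standing on end, 19 mm in diameter, 30 mm high, without handle, loose; origin at the centre of its underside
- marked_piece_1: bystander: plain chrome tube standing on end, 19 mm in diameter, 30 mm high, without handle, loose; origin at the centre of its underside
- spare_collet_nut: bystander: low black collet nut lying flat, 38 mm in diameter, 18 mm high, loose; origin at the centre of its underside
- alcohol_bottle: bystander: closed white dosing bottle with a red cap, standing, body 58 mm in diameter up to 114 mm, cap 33 mm in diameter up to 152 mm, loose; origin at the centre of its underside
Things that resemble listed ones, but are neither listed nor needed, are in the scene too. What is shaped like the gauge_5 but orange is not meant.

How it is judged (in metres and radians):
On the way:
1. all seven gauges stand seated in the canister while the cover is still open (horizontal distance between each of gauge_0, gauge_1, gauge_2, gauge_3, gauge_4, gauge_5, gauge_6 and canister below 0.042 m and z of gauge_0 in the frame of canister between 0 and 0.006 m and angle between each of gauge_0, gauge_1, gauge_2, gauge_3, gauge_4, gauge_5, gauge_6's own z axis and vertical below 0.08 rad and z of gauge_1 in the frame of canister between 0 and 0.006 m and z of gauge_2 in the frame of canister between 0 and 0.006 m and z of gauge_3 in the frame of canister between 0 and 0.006 m and z of gauge_4 in the frame of canister between 0 and 0.006 m and z of gauge_5 in the frame of canister between 0 and 0.006 m and z of gauge_6 in the frame of canister between 0 and 0.006 m and value of joint cover above 0.1 m), for 0.2 s.
At the end, for the whole second after the job is handed in: All seven gauges stand in the canister, upright within 0.08 rad, feet within 3 mm of its inner floor and centres within 42 mm of its axis, at rest, and the cover is closed to within 5 mm (horizontal distance between each of gauge_0, gauge_1, gauge_2, gauge_3, gauge_4, gauge_5, gauge_6 and canister below 0.042 m and z of gauge_0 in the frame of canister between 0 and 0.006 m and angle between each of gauge_0, gauge_1, gauge_2, gauge_3, gauge_4, gauge_5, gauge_6's own z axis and vertical below 0.08 rad and z of gauge_1 in the frame of canister between 0 and 0.006 m and z of gauge_2 in the frame of canister between 0 and 0.006 m and z of gauge_3 in the frame of canister between 0 and 0.006 m and z of gauge_4 in the frame of canister between 0 and 0.006 m and z of gauge_5 in the frame of canister between 0 and 0.006 m and z of gauge_6 in the frame of canister between 0 and 0.006 m and value of joint cover below 0.005 m and linear speed of each of gauge_0, gauge_1, gauge_2, gauge_3, gauge_4, gauge_5, gauge_6 below 0.02 m/s); the robot touches nothing.
It fails at once if a bystander (bottle, V-block, collet nut or chrome tube) is moved by more than 30 mm or tipped (distance of any of v_block_0, v_block_1, marked_piece_0, marked_piece_1, spare_collet_nut, alcohol_bottle from where it was at the start of the episode above 0.03 m or angle between any of v_block_0, v_block_1, marked_piece_0, marked_piece_1, spare_collet_nut, alcohol_bottle's own z axis and vertical above 0.4 rad).
It also fails if it takes over 72 s, if anything falls off the work surface, if the arm or the gripper's body presses on something with over 40 N, if the wrist force passes 120 N, or if a joint passes its speed limit or range.

## Robot

A 6-joint arm with a two-finger parallel gripper is mounted at the origin on a cart in front of the work surface, level with it; the furniture and walls round the work are solid. World frame = base frame: x ahead of the robot, y to its left, z up, the work surface at z = 0. Lengths are in m, angles in degrees, forces in N, time in s.
With the tool pointing down it reaches from about 0.4 to 0.825 m from the base axis. Payload 7 kg.
Tool frame: the origin (TCP) lies midway between the tips of the shut fingers; the grasp point (between the pads) lies ctrl.tcp_to_grasp behind it (ctrl.tcp_to_grasp is the distance from the TCP to the grasp point, in m); z points along the fingers, y is the line along which they close (so a half turn about z gives the same grasp; the last joint's range is limited). The gripper opens to 88 mm and grips with 3 to 60 N. Pads are 19 mm wide; open, the fingers measure 130 mm over their backs; the gripper's body (78 mm by 193 mm) begins 47 mm behind the grasp point.
Start: joints at [89.846, 20.546, 0.682, 0, -70.136, -16.507], TCP at [0.194, 0.647, 0.227] pointing down, gripper open.
Joint ranges: [-176.03, 176.03], [-82.01, 121.73], [-58.28, 71.71], [-173.87, 95.51], [-174.79, -0.11], [-173.66, 173.66]. Speed limits (degrees/s): [136.94, 136.94, 172.46, 180, 180, 180].

## Interface

Orientations are given as [roll, pitch, yaw] about the fixed x, y, z axes, in that order (R = Rz(yaw) Ry(pitch) Rx(roll)).
In Python, from plant import ctrl, imaging, close_job gives the robot as it stands.
- The arm moves only by the shell command python3 -m crank 'ROWS'. ROWS is JSON, a list of rows, each a list of 3 entries, a list of its own where there are three numbers: the shift along the world's x, y, z in m, then the turn, a rotation vector about the world's x, y, z in degrees, then the opening, from -1 (shut) to 1 (fully open), so that 0 is half open. A call has 1 to 12 rows; each row shifts and turns the commanded pose from where the row before left it; what a row does not reach is not made up. A row lasts 1/10 s, in which the tool goes at most 50 mm and 8.59 degrees, less where a joint would pass 70% of its speed; a pose out of reach is approached as far as the arm can. A call is refused whole if a number of a shift passes 0.05 or a number of a turn 8.59, either way. A call with a gripper value outside its range is refused whole. The fingers move at their own pace and stop on an object; the grip force is fixed at half the most. Time passes only in rows, so rows that do not move let the fingers close. It gives the time, the measured TCP pose, the force, the opening and the grip force at its end, in the units of the state.
- ctrl.get_obs(): the state, without advancing time (a new reading comes with each control period).
- imaging.snapshot(name): name is "scene" or "top" or "wrist"; returns (picture, depth): 420x560x3 uint8, blue, green, red; 420x560 float32, m along the optical axis (not along the pixel's ray), 0 where there is no reading.
- imaging.camera_model(name): a dict with "mtx" (3x3 intrinsics, pixels), "D" ([k1, k2, p1, p2, k3] as OpenCV has them; the pictures are not rectified), "R" (3x3) and "t" (3): a world point X has camera coordinates R X + t. Camera axes: x right, y down, z forward; pixel columns grow to the right and rows downward; lengths in m; the calibration is good to about 2 mm. A picture is of the moment at which its call begins: read the wrist's pose just before it. camera_model takes no time and is no camera call; for the wrist camera it gives the pose at the moment of the call.
- close_job(): hands the job in; it is judged then, once.
The state is a dict: "clock": time; "joint_pos": joint angles; "qvel": joint speeds; "tau": joint torques, N m; "tool_pos": TCP position; "orientation": TCP orientation; "force": force on the tool from outside, world axes, zero at the start; "moment": the same for the moment, N m; "opening": finger opening in m; "gripper_force": force on a finger pad.
Only numpy, scipy, OpenCV 4.12 (cv2) and the standard library are available. Lean on these libraries where they do the work, as an engineer would, in place of code of your own. Each camera call takes 0.05 s, during which the arm holds its last target. There are 200 camera calls.

## Working session

There is one attempt and no reset: what is moved stays moved. The work goes in short steps, Python scripts to look and compute and a shell command to move; the robot and the scene stay as the last step left them, time stands still between calls to the robot, and variables do not carry over. Pictures are saved under pics/ and viewed, at most 10 in all, crops included, and the job is handed in when it is done.

```bash
ls; mkdir -p pics; python3 - <<'E'
from plant import ctrl, imaging
import cv2, numpy as np
print(ctrl.get_obs(), ctrl.tcp_to_grasp)
ims=[]
for n in ["scene","top","wrist"]:
    m=imaging.camera_model(n); print(n,{k:np.round(v,4).tolist() for k,v in m.items()})
    p,d=imaging.snapshot(n); cv2.imwrite(f"pics/{n}0.png",p); np.save(f"pics/{n}0.npy",d)
E
```

```text
pics
{'clock': 0.0, 'joint_pos': array([ 8.98463634e+01,  2.05918364e+01,  6.33752171e-01, -1.92719006e-02,
       -7.01337643e+01, -1.65069758e+01]), 'qvel': array([ 0.01908358,  0.06006559,  0.00220069, -0.04774575,  0.00281313,
       -0.01361127]), 'tau': array([ 1.81636486e-03, -5.82715094e+01,  2.93042368e+01,  6.99685916e+00,
        6.86911939e-03, -1.71038846e-04]), 'tool_pos': array([0.19341386, 0.64620073, 0.22562064]), 'orientation': array([ 1.79906789e+02, -8.72949028e-03, -1.66671688e+01]), 'force': array([-0.49531457, -0.56048897,  0.09632701]), 'moment': array([ 0.04056271, -0.00164241,  0.00331457]), 'gripper_force': 0.0, 'opening': 0.08791494906930222} 0.0188
scene {'mtx': [[477.3399, 0.0, 282.9732], [0.0, 477.3399, 201.605], [0.0, 0.0, 1.0]], 'D': [-0.0414, 0.0, 0.0, 0.0, 0.0], 'R': [[0.9176, -0.3975, -0.0041], [-0.3153, -0.7215, -0.6165], [0.2421, 0.567, -0.7874]], 't': [-0.5179, 0.139, 0.8804]}
top {'mtx': [[540.1695, 0.0, 290.1692], [0.0, 540.1695, 218.8787], [0.0, 0.0, 1.0]], 'D': [-0.1216, 0.0, 0.0, 0.0, 0.0], 'R': [[0.0087, -0.9999, -0.0067], [-0.9889, -0.0076, -0.1482], [0.1481, 0.0079, -0.9889]], 't': [-0.1035, 0.5471, 1.2583]}
wrist {'mtx': [[310.8415, 0.0, 278.3989], [0.0, 310.8415, 205.6334], [0.0, 0.0, 1.0]], 'D': [-0.0314, 0.0, 0.0, 0.0, 0.0], 'R': [[-0.2866, -0.9581, 0.002], [-0.9229, 0.2766, 0.2679], [-0.2572, 0.075, -0.9635]], 't': [0.6737, -0.0341, 0.3903]}
```

View pics/top0.png

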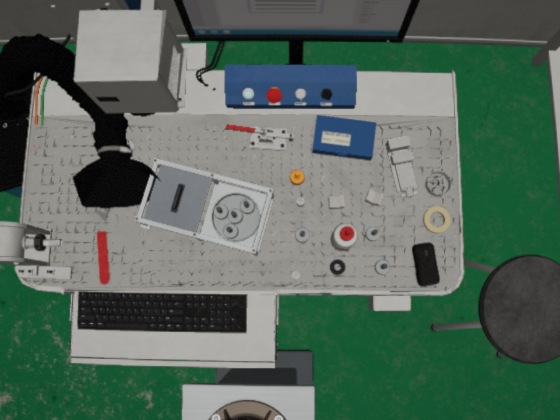

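View pics/scene0.png

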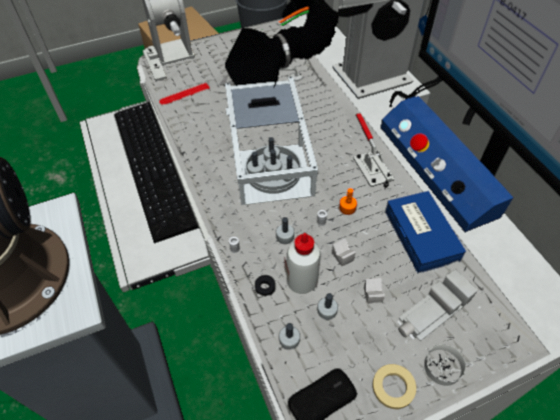

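The top view shows the loose gauge candidates at (303,235), (373,233) and (382,267). The orange one at (297,177) is the decoy. The bottle is at (345,236), the tubes at (300,202) and (296,275), the V-blocks at (336,202) and (374,197), and the nut at (338,268). Four gauges stand in the canister around (236,215), and the cover is open towards the left of the picture.

```bash
cat > h.py <<'E'
from plant import ctrl, imaging
import cv2, numpy as np
def ray(m,uv):
    u=cv2.undistortPoints(np.array(uv,float).reshape(-1,1,2),m["mtx"],m["D"]).reshape(-1,2)
    d=np.c_[u,np.ones(len(u))]@m["R"]; return -m["R"].T@m["t"], d
def onz(m,uv,z):
    c,d=ray(m,uv); return c+d*((z-c[2])/d[:,2])[:,None]
def proj(m,X):
    return cv2.projectPoints(np.array(X,float).reshape(-1,3),cv2.Rodrigues(m["R"])[0],m["t"],m["mtx"],m["D"])[0].reshape(-1,2)
def tri(ms,uvs):
    A=np.zeros((3,3));b=np.zeros(3)
    for m,uv in zip(ms,uvs):
        c,d=ray(m,[uv]); d=d[0]/np.linalg.norm(d[0]); P=np.eye(3)-np.outer(d,d); A+=P;b+=P@c
    X=np.linalg.solve(A,b); return X,[float(np.linalg.norm(np.cross(X-ray(m,[u])[0],(ray(m,[u])[1][0])/np.linalg.norm(ray(m,[u])[1][0])))) for m,u in zip(ms,uvs)]
E
python3 - <<'E'
from h import *
m={k:imaging.camera_model(k) for k in["top","scene","wrist"]}
T={"gA":(303,234),"gB":(373,232),"gC":(382,266),"orange":(297,177),"tube0":(300,202),"tube1":(296,275),"v0":(336,202),"v1":(374,197),"nut":(338,268)}
for k,v in T.items(): print(k,onz(m["top"],[v],.03).round(3)[0])
print("bottle",onz(m["top"],[(348,233)],.15).round(3))
print("can",onz(m["top"],[(236,217)],.028).round(3),"rib",onz(m["top"],[(178,197)],.095).round(3), "corners",onz(m["top"],[(153,162),(272,191),(258,248),(139,210)],.084).round(3))
im=cv2.imread("pics/top0.png"); s=cv2.imread("pics/scene0.png")
a=cv2.resize(im[150:290,130:400],None,fx=2.9,fy=2.9,interpolation=cv2.INTER_CUBIC)[:300]
a=cv2.resize(im[155:285,200:400],(461,300),interpolation=cv2.INTER_CUBIC)
b=cv2.resize(s[75:200,215:330],(330,300)); c=cv2.resize(s[200:360,225:390],(461,300))
w=cv2.resize(cv2.imread("pics/wrist0.png"),(330,300))
cv2.imwrite("pics/c1.png",np.vstack([np.hstack([a,b]),np.hstack([c,w])]))
E
```

```text
gA [ 0.513 -0.13   0.03 ]
gB [ 0.519 -0.3    0.03 ]
gC [ 0.437 -0.32   0.03 ]
orange [ 0.654 -0.115  0.03 ]
tube0 [ 0.591 -0.123  0.03 ]
tube1 [ 0.414 -0.114  0.03 ]
v0 [ 0.592 -0.21   0.03 ]
v1 [ 0.605 -0.303  0.03 ]
nut [ 0.431 -0.215  0.03 ]
bottle [[ 0.501 -0.227  0.15 ]]
can [[0.553 0.033 0.028]] rib [[0.589 0.163 0.095]] corners [[ 0.676  0.229  0.084]
 [ 0.607 -0.056  0.084]
 [ 0.473 -0.026  0.084]
 [ 0.56   0.257  0.084]]
```

View pics/c1.png

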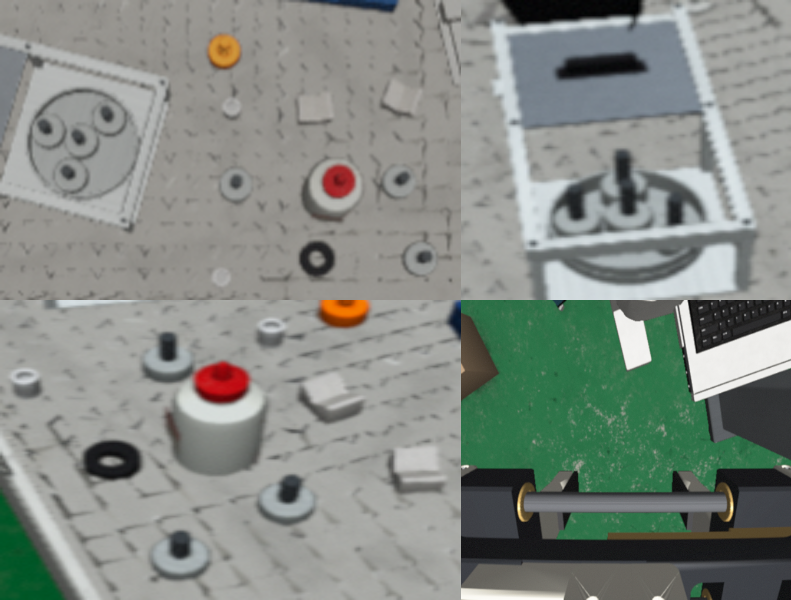

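The crop confirms three steel gauges with dark handles, and the orange one is excluded. Next I check the heights and the black arm near the rack, and triangulate handle tops.

```bash
python3 - <<'E'
from h import *
m={k:imaging.camera_model(k) for k in["top","scene"]}
for n in m:
    d=np.load(f"pics/{n}0.npy"); v,u=np.mgrid[0:420:2,0:560:2]; z=d[v,u].ravel(); uv=np.c_[u.ravel(),v.ravel()].astype(float)
    c,r=ray(m[n],uv); P=c+r*z[:,None]; P=P[z>0]
    for x0 in np.arange(.1,.9,.1):
        print(n,round(x0,1),[ (lambda q: f"{np.percentile(q[:,2],2):.2f}/{q[:,2].max():.2f}" if len(q) else "-")(P[(P[:,0]>=x0)&(P[:,0]<x0+.1)&(P[:,1]>=y)&(P[:,1]<y+.1)]) for y in np.arange(-.4,.75,.1)])
# handle blobs in top/scene
T,S=cv2.imread("pics/top0.png"),cv2.imread("pics/scene0.png")
def dark(im,x0,y0,x1,y1):
    g=cv2.cvtColor(im,6)[y0:y1,x0:x1]; n,l,s,c=cv2.connectedComponentsWithStats((g<85).astype(np.uint8))
    return [(s[i].tolist(),(c[i]+[x0,y0]).round(1).tolist()) for i in range(1,n) if s[i,4]>8]
print(dark(T,208,195,262,243)); print(dark(T,290,222,320,245)+dark(T,362,222,395,276))
print(dark(S,240,130,310,190)); print(dark(S,270,210,300,245)+dark(S,275,285,345,350))
E
```

```text
top 0.1 ['-0.81/-0.78', '-0.81/-0.79', '-0.81/0.00', '-0.80/0.02', '-0.66/0.02', '-0.70/0.01', '-0.08/-0.06', '-0.08/-0.07', '-0.09/-0.06', '-', '-', '-0.81/-0.78']
top 0.2 ['-0.81/-0.78', '-0.81/-0.79', '-0.81/-0.79', '-0.81/-0.06', '-0.08/-0.05', '-0.08/-0.05', '-0.08/-0.05', '-0.08/-0.05', '-0.08/-0.05', '-', '-', '-0.81/-0.79']
top 0.3 ['-0.81/0.01', '-0.81/0.01', '-0.81/0.01', '-0.81/0.01', '-0.07/0.01', '-0.06/0.01', '-0.06/0.01', '-0.06/0.01', '-0.07/0.01', '-0.00/0.02', '-', '-0.81/-0.78']
top 0.4 ['-0.00/0.06', '-0.00/0.13', '-0.01/0.04', '-0.01/0.09', '-0.01/0.09', '-0.01/0.09', '-0.01/0.02', '-0.00/0.02', '-0.00/0.17', '0.01/0.18', '-', '-']
top 0.5 ['-0.00/0.06', '-0.01/0.15', '-0.01/0.07', '-0.01/0.09', '-0.00/0.08', '-0.01/0.10', '-0.01/0.09', '-0.01/0.03', '-0.00/0.05', '-0.00/0.18', '-', '-']
top 0.6 ['-0.00/0.05', '-0.01/0.03', '-0.01/0.07', '-0.01/0.09', '-0.01/0.09', '-0.01/0.10', '-0.00/0.14', '0.03/0.14', '-0.00/0.12', '-0.00/0.01', '-', '-']
top 0.7 ['-0.01/0.05', '-0.00/0.04', '-0.01/0.04', '-0.01/0.07', '-0.01/0.08', '-0.00/0.46', '-0.01/0.46', '-0.00/0.14', '
[... 1466 characters left out ...]
 '-0.01/0.04', '-0.03/0.03', '-0.11/-0.04']
[([36, 7, 5, 6, 20], [245.8, 204.2]), ([9, 12, 5, 6, 22], [219.1, 209.7]), ([24, 17, 5, 6, 19], [233.6, 214.3]), ([19, 32, 5, 5, 19], [228.9, 229.4])]
[([10, 10, 4, 4, 13], [301.8, 233.5]), ([10, 8, 5, 5, 17], [373.9, 232.2]), ([19, 42, 6, 5, 20], [383.4, 266.2])]
[([29, 8, 10, 27, 137], [272.1, 151.1]), ([8, 19, 15, 18, 109], [254.9, 157.3]), ([46, 21, 13, 18, 105], [290.4, 159.5]), ([43, 49, 14, 8, 17], [290.3, 182.6])]
[([12, 8, 6, 15, 73], [284.7, 224.5]), ([7, 26, 17, 8, 44], [285.4, 240.1]), ([25, 26, 5, 9, 35], [297.4, 240.6]), ([50, 9, 8, 14, 85], [328.3, 300.6]), ([43, 26, 14, 8, 18], [323.6, 315.8]), ([11, 39, 7, 14, 86], [289.1, 330.4])]
```

```bash
python3 -m crank '[[[0.02,-0.045,0],[0,0,0],1],[[0.02,-0.045,0],[0,0,0],1],[[0.02,-0.045,0],[0,0,0],1],[[0.02,-0.045,0],[0,0,0],1],[[0.02,-0.045,0],[0,0,0],1],[[0.023,-0.044,0],[0,0,0],1],[[0.023,-0.044,0],[0,0,0],1],[[0.023,-0.044,0],[0,0,0],1],[[0.023,-0.044,0],[0,0,0],1],[[0.023,-0.044,0],[0,0,0],1],[[0.023,-0.044,0],[0,0,0],1],[[0.023,-0.044,0],[0,0,0],1]]'; python3 -m crank '[[[0.023,-0.044,0],[0,0,0],1],[[0.023,-0.04,0],[0,0,0],1],[[0.01,-0.01,0],[0,0,0],1],[[0,0,0],[0,0,0],1],[[0,0,0],[0,0,0],1]]'
cat >> h.py <<'E'
def look(n,name="wrist"):
    m=imaging.camera_model(name); p,d=imaging.snapshot(name); cv2.imwrite(f"pics/{n}.png",p); np.save(f"pics/{n}.npy",np.array([m,d],object),allow_pickle=True); return m,p,d
E
python3 - <<'E'
from h import *
o=ctrl.get_obs(); print(o["joint_pos"].round(1)); look("w1")
E
```

```text
clock: 1.35
tool_pos: [0.4549, 0.1117, 0.2268]
orientation: [-180.0, -0.0, -16.6]
force: [2.5, 1.8, 1.2]
opening: 0.0881
gripper_force: 0.0
clock: 1.85
tool_pos: [0.5102, 0.0197, 0.2262]
orientation: [180.0, 0.0, -16.7]
force: [-0.4, 0.5, -0.4]
opening: 0.0875
gripper_force: 0.0
[ 24.3   5.  -19.7  -0.  -65.3  49. ]
```

View pics/w1.png

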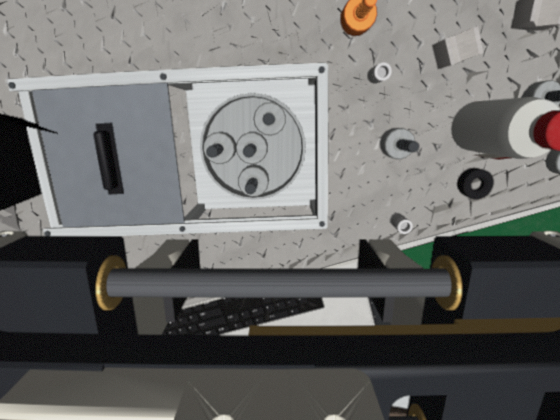

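The wrist view shows the canister rim centred near (253,144). Its handle tops are at (268,118), (214,150), (249,150) and (251,185). The cover is fully open, and gauge A is at (405,145). I descend for a second, closer view and measure.

```bash
python3 -m crank '[[[0.015,-0.01,-0.03],[0,0,0],1],[[0.015,-0.01,-0.03],[0,0,0],1],[[0.01,0,-0.02],[0,0,0],1],[[0,0,0],[0,0,0],1],[[0,0,0],[0,0,0],1]]'
cat >> h.py <<'E'
def cloud(m,d):
    v,u=np.mgrid[0:420,0:560]; uv=np.c_[u.ravel(),v.ravel()].astype(float); c,r=ray(m,uv); P=c+r*d.ravel()[:,None]; P[d.ravel()<=0]=np.nan
    return P.reshape(420,560,3)
def blobs(mask,amin):
    n,l,s,c=cv2.connectedComponentsWithStats(mask.astype(np.uint8)); return [(l==i,s[i],c[i]) for i in range(1,n) if s[i,4]>=amin]
def circ(p):
    A=np.c_[2*p,np.ones(len(p))]; x=np.linalg.lstsq(A,(p**2).sum(1),rcond=None)[0]; return x[:2],np.sqrt(x[2]+x[:2]@x[:2])
E
python3 - <<'E'
from h import *
look("w2")
for n in("w1","w2"):
    m,d=np.load(f"pics/{n}.npy",allow_pickle=True); g=cv2.cvtColor(cv2.imread(f"pics/{n}.png"),6); P=cloud(m,d); z=P[...,2]
    near=np.hypot(P[...,0]-.553,P[...,1]-.033)<.065
    f=near&(np.arange(420)[:,None]<235)
    print(n,"hist",np.histogram(z[f],bins=[-.02,0,.004,.01,.02,.025,.029,.033,.045,.06,.066,.072,.1])[0])
    for hi,lo,nm in((.076,.064,"top"),):
        for b,s,c in blobs(f&(z>lo)&(z<hi),6): print(nm,s[4],c.round(1),P[b].mean(0).round(4),P[b][:,2].max().round(4))
    for b,s,c in blobs(f&(g<75),12): print("dark",s[:5],c.round(1),np.nanmedian(z[b]).round(3))
E
```

```text
clock: 2.4
tool_pos: [0.5502, 0.0006, 0.1469]
orientation: [180.0, 0.0, -16.6]
force: [0.0, 0.9, 1.0]
opening: 0.0877
gripper_force: 0.0
w1 hist [   0  396 4312  449  240  995 2433   74   87   65  440  151]
top 123 [268.5 118.2] [0.5824 0.0076 0.0684] 0.0711
top 121 [211.9 151.1] [0.5683 0.0717 0.0683] 0.0706
top 119 [248.3 150.9] [0.5579 0.0364 0.0686] 0.0712
top 12 [315.  166.5] [ 0.5243 -0.0233  0.0743] 0.0755
top 110 [250. 188.] [0.5211 0.0467 0.0683] 0.071
dark [204 108  18  33  47] [209.2 125.4] 0.017
dark [264 114  10  10  78] [268.2 118.7] 0.069
dark [316 135   1  38  38] [316.  153.5] 0.08
dark [230 136   6  16  21] [233.6 143.1] 0.022
dark [207 144  16  13 134] [214.8 149.7] 0.068
dark [244 144  12  12 106] [249.4 149.9] 0.069
dark [205 157  41  39 147] [221.2 179.2] 0.018
dark [253 165  13   7  16] [258.9 167.1] 0.024
dark [261 176  32  20  53] [276.7 187.8] 0.017
dark [246 178  11  15 122] [251.  185.2] 0.068
dark [ 14 232  13   3  24] [ 20.6 233.4] 0.295
w2 hist [   0  475 5203  633  320 1140 2724  154  212  124  532  192]
top 198 [257.  176.5] [0.5826 0.0077 0.0684] 0.0707
top 27 [316. 215.] [ 0.5417 -0.0278  0.0749] 0.0757
top 195 [186.1 215.6] [0.5686 0.0716 0.0682] 0.071
top 193 [232.1 215.6] [0.5581 0.0363 0.0682] 0.07
dark [256 149  11   2  12] [261.3 149.2] 0.027
dark [179 156  21  41 110] [184.7 179.2] 0.017
dark [251 164  15  20 230] [257.9 173.9] 0.068
dark [192 182  28  27 154] [209.9 190.4] 0.023
dark [228 182  30  18  96] [245.2 187.4] 0.024
dark [317 197   2  38  72] [317.5 216.4] 0.08
dark [180 200  23  35 435] [190.8 215.1] 0.057
dark [226 200  33  35 428] [237.7 216. ] 0.056
dark [286 205  14  30  74] [293.6 223.5] 0.017
```

```bash
python3 - <<'E'
from h import *
for n in("w1","w2"):
    m,d=np.load(f"pics/{n}.npy",allow_pickle=True); P=cloud(m,d); z=P[...,2]; r=(np.arange(420)[:,None]<235)&(z==z)
    c=np.array([.553,.033])
    for i in range(8):
        rr=np.hypot(*(P[...,:2]-c).transpose(2,0,1)); k=r&(rr>.0565)&(rr<.062)&(z>.024)&(z<.031); c,R=circ(P[k][:,:2])
    q=P[k][:,:2]-c; print(n,c.round(4),R.round(4),k.sum(),np.histogram(np.degrees(np.arctan2(q[:,1],q[:,0])),bins=12,range=(-180,180))[0])
    hi=r&(z>.08)&(z<.09)&(rr<.13); 
    fl=r&(rr<.06)&(z<.012); print("floor",np.median(z[fl]).round(4))
    # rails / bar: rack top points -> min area rect
    rc=cv2.minAreaRect((P[hi][:,:2]*1000).astype(np.float32)); print("rackpts",hi.sum(),rc)
    rib=r&(z>.092)&(z<.1)&(np.hypot(P[...,0]-.589,P[...,1]-.17)<.06)
    if rib.sum()>20: print("rib",P[rib].mean(0).round(4),cv2.minAreaRect((P[rib][:,:2]*1000).astype(np.float32)))
    out=r&(z>.055)&(z<.066)&(P[...,1]<-.06)
    for b,s,cc in blobs(out,15): print("loose",s[4],cc.round(0),P[b].mean(0).round(4))
    dd=np.array([[.5825,.0077],[.5685,.0717],[.558,.0364],[.5211,.0467]])-c; print((np.hypot(*dd.T)*1000).round(1),np.degrees(np.arctan2(dd[:,1],dd[:,0])).round(1))
E
```

```text
w1 [0.5567 0.0361] 0.058 927 [75 72 76 79 74 69 70 87 92 82 76 75]
floor 0.0069
rackpts 7654 ((562.9354248046875, 61.611854553222656), (207.23146057128906, 158.81460571289062), 75.4970703125)
rib [0.5916 0.1666 0.0948] ((590.73291015625, 167.34205627441406), (11.136512756347656, 54.97518539428711), 76.67316436767578)
loose 99 [369.   3.] [ 0.6548 -0.1119  0.0609]
loose 357 [485. 126.] [ 0.5121 -0.2031  0.0606]
loose 131 [412. 146.] [ 0.5135 -0.1262  0.0611]
loose 33 [498. 157.] [ 0.4767 -0.2122  0.0607]
[38.4 37.5  1.4 37.1] [-47.7  71.7  14.2 163.4]
w2 [0.5569 0.0361] 0.0581 955 [  0  67 110 109 126 126 117 131 106  63   0   0]
floor 0.0069
rackpts 7061 ((598.2142333984375, 51.506752014160156), (206.97763061523438, 90.07100677490234), 73.82312774658203)
rib [0.6041 0.1632 0.0946] ((603.723388671875, 164.13442993164062), (10.937586784362793, 28.77382469177246), 75.9165267944336)
loose 290 [387.  28.] [ 0.6571 -0.1126  0.0612]
loose 679 [531. 179.] [ 0.5164 -0.2051  0.0604]
loose 208 [437. 208.] [ 0.5144 -0.1259  0.0605]
loose 69 [540. 221.] [ 0.4768 -0.2096  0.0607]
[38.2 37.4  1.1 37.4] [-48.   72.   16.2 163.5]
```

The canister centre is (0.5568, 0.0361), with its rim at 28 mm and its floor at 6.9 mm, and the handle tops are at 68.5 mm. All of this matches the text.

- **Slots:** the centre gauge is about 1.2 mm off. The ring gauges at −48° and 72° fit a 60° pattern.
- **Misplaced gauge:** the gauge at 163.5° stands wrongly and goes to 192°. That leaves slots 12°, 132° and 252° free.
- **Finger line:** I use 102° so the fingers pass between the handles.

```bash
python3 -m crank '[[[-0.0075,0.012,0],[0,0,7.2],-0.36],[[-0.0075,0.012,0],[0,0,7.2],-0.36],[[-0.0075,0.012,0],[0,0,7.2],-0.36],[[-0.0075,0.011,0],[0,0,7.1],-0.36],[[0,0,-0.03],[0,0,0],-0.36],[[0,0,-0.03],[0,0,0],-0.36],[[0,0,-0.03],[0,0,0],-0.36],[[0,0,-0.015],[0,0,0],-0.36],[[0,0,-0.007],[0,0,0],-0.36],[[0,0,0],[0,0,0],-0.36],[[0,0,0],[0,0,0],-0.36]]'
python3 -m crank '[[[0,0,0],[0,0,0],-1],[[0,0,0],[0,0,0],-1],[[0,0,0],[0,0,0],-1],[[0,0,0],[0,0,0],-1]]'
```

```text
clock: 3.55
tool_pos: [0.5214, 0.0472, 0.036]
orientation: [-180.0, -0.1, 12.1]
force: [0.9, -0.6, -0.4]
opening: 0.0285
gripper_force: 0.0
clock: 3.95
tool_pos: [0.5209, 0.0468, 0.0351]
orientation: [-180.0, -0.1, 12.0]
force: [-1.5, 2.0, 5.4]
opening: 0.0103
gripper_force: 30.0
```

```bash
python3 -m crank '[[[0,0,0.012],[0,0,0],-1],[[0,0,0],[0,0,0],-1],[[-0.0012,-0.009,0],[0,0,0],-1],[[0,-0.0094,0],[0,0,0],-1],[[0,0,0],[0,0,0],-1],[[0,0,-0.006],[0,0,0],-1],[[0,0,-0.006],[0,0,0],-1],[[0,0,0],[0,0,0],-1],[[0,0,0],[0,0,0],-0.36],[[0,0,0],[0,0,0],-0.36],[[0,0,0],[0,0,0],-0.36]]'
python3 -m crank '[[[0,0,0.02],[0,0,0],-0.36],[[0,0,0.04],[0,0,0],-0.36],[[0,0,0.05],[0,0,0],-0.2],[[0.03,0,0.01],[0,0,0],0],[[0,0,0],[0,0,0],0],[[0,0,0],[0,0,0],0]]'
cat > meas.py <<'E'
from h import *
import sys
def meas(n):
    m,p,d=look(n); P=cloud(m,d); z=P[...,2]; C=np.array([.5568,.0361])
    o=ctrl.get_obs(); print(o["tool_pos"].round(4))
    r=(np.arange(420)[:,None]<235)&(np.hypot(P[...,0]-C[0],P[...,1]-C[1])<.05)
    for b,s,c in blobs(r&(z>.064)&(z<.075),40):
        q=P[b].mean(0); e=q[:2]-C; print(s[4],c.round(0),q.round(4),"r",(np.hypot(*e)*1000).round(1),"ang",np.degrees(np.arctan2(e[1],e[0])).round(1))
    r=(np.arange(420)[:,None]<235)&(P[...,1]<-.06)
    for b,s,c in blobs(r&(z>.056)&(z<.066),30): print("out",s[:5],c.round(0),P[b].mean(0).round(4),P[b][:,2].max().round(4))
meas(sys.argv[1])
E
python3 meas.py w3
```

```text
clock: 5.05
tool_pos: [0.5192, 0.0283, 0.0343]
orientation: [180.0, 0.0, 12.0]
force: [-0.3, 0.4, 0.3]
opening: 0.0259
gripper_force: 0.0
clock: 5.65
tool_pos: [0.5492, 0.0282, 0.1542]
orientation: [-180.0, 0.0, 12.0]
force: [-0.4, 0.6, -1.3]
opening: 0.0435
gripper_force: 0.0
[0.5484 0.028  0.1535]
192 [311. 175.] [0.5827 0.0085 0.0684] r 37.8 ang -46.9
194 [229. 176.] [0.5688 0.0721 0.0684] r 38.0 ang 71.6
179 [270. 197.] [0.5583 0.0371 0.0683] r 1.7 ang 33.4
out [472 106  19  17 236] [481. 114.] [ 0.6571 -0.1122  0.0612] 0.0638
```

```bash
python3 -m crank '[[[-0.005,-0.022,0],[0,0,8.57],0],[[-0.005,-0.022,0],[0,0,8.57],0],[[-0.005,-0.022,0],[0,0,8.57],0],[[-0.005,-0.022,0],[0,0,8.57],0],[[-0.005,-0.022,0],[0,0,8.57],0],[[-0.005,-0.022,0],[0,0,8.57],0],[[-0.005,-0.022,0],[0,0,8.57],0],[[0,0,-0.03],[0,0,0],0],[[0,0,-0.03],[0,0,0],0],[[0,0,0],[0,0,0],0]]'
python3 - <<'E'
from h import *
print(ctrl.get_obs()["joint_pos"].round(1)); look("w4")
E
python3 -m crank '[[[0,0,-0.03],[0,0,0],0],[[0,0,-0.025],[0,0,0],0],[[0,0,-0.012],[0,0,0],0],[[0,0,0],[0,0,0],0],[[0,0,0],[0,0,0],-1],[[0,0,0],[0,0,0],-1],[[0,0,0],[0,0,0],-1],[[0,0,0],[0,0,0],-1],[[0,0,0],[0,0,0],-1]]'
```

```text
clock: 6.7
tool_pos: [0.5101, -0.126, 0.0902]
orientation: [-179.5, 0.2, 72.0]
force: [-1.1, 0.4, -0.5]
opening: 0.0441
gripper_force: 0.0
[ 7.500e+00  1.450e+01 -2.790e+01 -1.000e-01 -4.810e+01  1.545e+02]
clock: 7.65
tool_pos: [0.5145, -0.1258, 0.028]
orientation: [180.0, -0.0, 72.0]
force: [0.1, -0.6, 2.3]
opening: 0.0107
gripper_force: 30.0
```

View pics/w4.png

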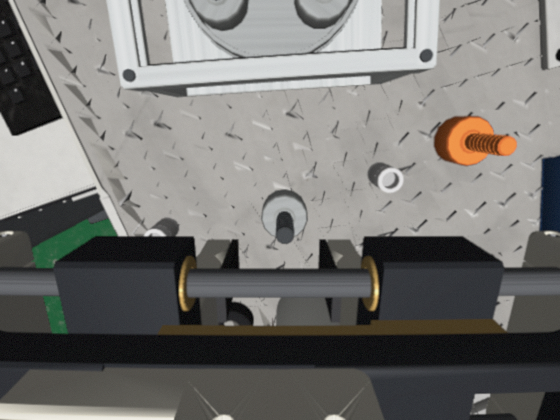

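```bash
python3 -m crank '[[[0,0,0.045],[0,0,0],-1],[[0,0,0.045],[0,0,0],-1],[[0,0.01,0.037],[0,0,0],-1],[[0.0102,0.04,0],[0,0,0],-1],[[0.011,0.04,0],[0,0,0],-1],[[0.01,0.0362,0],[0,0,0],-1],[[0,0,0],[0,0,0],-1],[[0,0,-0.045],[0,0,0],-1],[[0,0,-0.04],[0,0,0],-1],[[0,0,-0.015],[0,0,0],-1],[[0,0,0],[0,0,0],-1]]'
python3 -m crank '[[[0,0,-0.008],[0,0,0],-1],[[0,0,-0.006],[0,0,0],-1],[[0,0,-0.006],[0,0,0],-1],[[0,0,0],[0,0,0],-1],[[0,0,0],[0,0,0],-1]]'
```

```text
clock: 8.75
tool_pos: [0.5444, 0.0004, 0.0522]
orientation: [-179.8, 0.1, 72.0]
force: [0.1, 1.5, -2.2]
opening: 0.0105
gripper_force: 30.0
clock: 9.25
tool_pos: [0.5458, 0.0004, 0.0347]
orientation: [180.0, -0.0, 72.0]
force: [2.1, 0.3, -1.7]
opening: 0.0103
gripper_force: 30.0
```

```bash
python3 -m crank '[[[0,0,0],[0,0,0],-0.36],[[0,0,0],[0,0,0],-0.36],[[0,0,0],[0,0,0],-0.36],[[0,0,0.02],[0,0,0],-0.36],[[0,0,0.05],[0,0,0],-0.36],[[0,0,0.05],[0,0,0],-0.1],[[0,-0.03,0],[0,0,0],0],[[0,-0.03,0],[0,0,0],0],[[0,0,0],[0,0,0],0],[[0,0,0],[0,0,0],0]]'
python3 meas.py w5
```

```text
clock: 10.25
tool_pos: [0.5453, -0.0602, 0.1546]
orientation: [-180.0, -0.0, 71.9]
force: [0.6, -0.5, -0.3]
opening: 0.0438
gripper_force: 0.0
[ 0.5454 -0.0597  0.1545]
272 [252.  31.] [0.5679 0.0719 0.0684] r 37.5 ang 72.8
232 [254.  86.] [0.5575 0.0365 0.0685] r 0.8 ang 27.9
213 [297. 113.] [0.582  0.0084 0.0685] r 37.5 ang -47.7
206 [210. 114.] [0.5191 0.0279 0.0685] r 38.6 ang -167.7
194 [255. 140.] [ 0.5451 -0.0006  0.0685] r 38.6 ang -107.7
out [413 217  16  16 193] [421. 224.] [ 0.6565 -0.1124  0.0609] 0.0638
```

```bash
python3 -m crank '[[[0,0,0.02],[0,0,-8.22],0],[[0,0,0.02],[0,0,-8.22],0],[[-0.004,-0.012,0.005],[0,0,-8.22],0],[[-0.004,-0.012,0],[0,0,-8.22],0],[[-0.004,-0.012,0],[0,0,-8.22],0],[[-0.004,-0.012,0],[0,0,-8.22],0],[[-0.004,-0.012,0],[0,0,-8.22],0],[[-0.004,-0.012,0],[0,0,-8.22],0],[[-0.004,-0.012,0],[0,0,-8.22],0],[[-0.004,-0.012,0],[0,0,-8.22],0],[[-0.004,-0.012,0],[0,0,-8.22],0],[[-0.004,-0.012,0],[0,0,-8.22],0]]'
python3 -m crank '[[[-0.004,-0.01,0],[0,0,-8.22],0],[[-0.003,-0.01,0],[0,0,-8.22],0],[[-0.003,-0.01,0],[0,0,-8.22],0],[[-0.003,-0.01,0],[0,0,-8.22],0],[[-0.001,-0.01,0],[0,0,-8.22],0],[[0,0,0],[0,0,-8.22],0],[[0,0,0],[0,0,0],0],[[0,0,0],[0,0,0],0]]'
python3 meas.py w6
```

```text
clock: 11.5
tool_pos: [0.5055, -0.1792, 0.1993]
orientation: [180.0, 0.0, -26.9]
force: [-0.1, -0.1, -0.7]
opening: 0.0438
gripper_force: 0.0
clock: 12.3
tool_pos: [0.4917, -0.229, 0.1994]
orientation: [180.0, 0.0, -75.6]
force: [0.0, 0.1, -0.9]
opening: 0.0443
gripper_force: 0.0
[ 0.4917 -0.229   0.1994]
out [263 109  14  14 146] [270. 116.] [ 0.5175 -0.3004  0.0615] 0.0639
out [354 109  14  14 151] [360. 116.] [ 0.4368 -0.3213  0.0612] 0.0642
out [241 165  49  15  70] [267. 170.] [ 0.5078 -0.2514  0.0613] 0.066
```

View pics/w6.png

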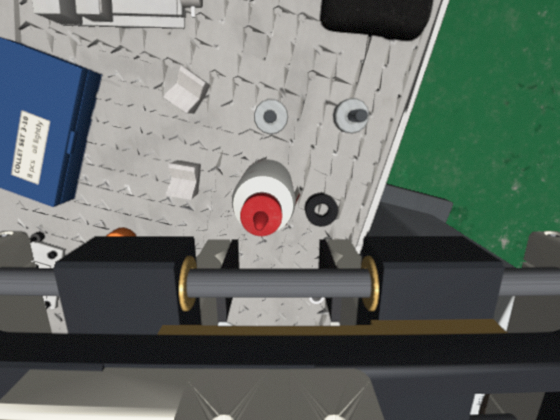

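B is at (0.5175, −0.3004) and C at (0.4368, −0.3213). With this yaw the body clears the bottle by about 9 mm.

```bash
python3 -m crank '[[[0.0133,-0.0353,0],[0,0,0],0],[[0.013,-0.0353,0],[0,0,0],0],[[0,0,0],[0,0,0],0],[[0,0,0],[0,0,0],0],[[0,0,-0.045],[0,0,0],0],[[0,0,-0.045],[0,0,0],0],[[0,0,-0.03],[0,0,0],0],[[0,0,-0.03],[0,0,0],0],[[0,0,-0.015],[0,0,0],0],[[0,0,-0.007],[0,0,0],0],[[0,0,0],[0,0,0],0]]'
python3 -m crank '[[[0,0,0],[0,0,0],-1],[[0,0,0],[0,0,0],-1],[[0,0,0],[0,0,0],-1],[[0,0,0],[0,0,0],-1],[[0,0,0],[0,0,0],-1]]'
```

```text
clock: 13.45
tool_pos: [0.5175, -0.2994, 0.0271]
orientation: [179.9, 0.0, -75.8]
force: [-0.4, 0.5, 0.2]
opening: 0.0435
gripper_force: 0.0
clock: 13.95
tool_pos: [0.518, -0.3003, 0.028]
orientation: [-180.0, -0.0, -75.9]
force: [0.1, 0.2, 2.3]
opening: 0.0107
gripper_force: 30.0
```

```bash
python3 -m crank '[[[0,0,0.045],[0,0,0],-1],[[0,0,0.045],[0,0,0],-1],[[0,0,0.045],[0,0,0],-1],[[0,0,0.037],[0,0,0],-1],[[0.0097,0.043,0],[0,0,0],-1],[[0.01,0.043,0],[0,0,7],-1],[[0.01,0.043,0],[0,0,7],-1],[[0.01,0.043,0],[0,0,7],-1],[[0.01,0.043,0],[0,0,7],-1],[[0.009,0.043,0],[0,0,0],-1],[[0.009,0.043,0],[0,0,0],-1],[[0.009,0.0434,0],[0,0,0],-1]]'
python3 -m crank '[[[0,0,0],[0,0,0],-1],[[0,0,-0.045],[0,0,0],-1],[[0,0,-0.045],[0,0,0],-1],[[0,0,-0.035],[0,0,0],-1],[[0,0,-0.02],[0,0,0],-1],[[0,0,0],[0,0,0],-1],[[0,0,-0.008],[0,0,0],-1],[[0,0,-0.006],[0,0,0],-1],[[0,0,-0.006],[0,0,0],-1],[[0,0,0],[0,0,0],-1],[[0,0,0],[0,0,0],-1]]'
```

```text
clock: 15.15
tool_pos: [0.5944, 0.046, 0.1996]
orientation: [180.0, 0.0, -47.9]
force: [0.7, -0.3, -0.6]
opening: 0.0107
gripper_force: 30.0
clock: 16.25
tool_pos: [0.5946, 0.0443, 0.0349]
orientation: [-180.0, -0.0, -47.9]
force: [0.1, 0.3, -0.9]
opening: 0.0105
gripper_force: 30.0
```

```bash
python3 -m crank '[[[0,0,0],[0,0,0],-0.36],[[0,0,0],[0,0,0],-0.36],[[0,0,0],[0,0,0],-0.36],[[0,0,0.02],[0,0,0],-0.36],[[0,0,0.05],[0,0,0],-0.36],[[0,0,0.05],[0,0,0],-0.1],[[-0.02,0.02,0.02],[0,0,0],0],[[-0.03,0.02,0.025],[0,0,0],0],[[0,0,0],[0,0,0],0],[[0,0,0],[0,0,0],0]]'
python3 meas.py w7
```

```text
clock: 17.25
tool_pos: [0.5445, 0.0849, 0.2007]
orientation: [-179.9, -0.0, -47.9]
force: [-0.5, -0.2, -0.4]
opening: 0.0437
gripper_force: 0.0
[0.5445 0.0844 0.1997]
145 [304. 108.] [0.582  0.0083 0.0685] r 37.5 ang -47.7
143 [268. 129.] [0.5937 0.0439 0.0685] r 37.7 ang 12.0
149 [341. 128.] [ 0.5451 -0.001   0.0684] r 38.9 ang -107.5
138 [303. 150.] [0.5572 0.0365 0.0686] r 0.6 ang 45.4
129 [269. 170.] [0.5685 0.0717 0.0684] r 37.5 ang 71.9
142 [339. 170.] [0.5194 0.0277 0.0682] r 38.3 ang -167.3
out [537   0  22   4  49] [548.   1.] [ 0.4867 -0.2032  0.0589] 0.0627
```

```bash
python3 -m crank '[[[-0.012,-0.045,0],[0,0,-7.43],0],[[-0.012,-0.045,0],[0,0,-7.43],0],[[-0.012,-0.045,0],[0,0,-7.43],0],[[-0.012,-0.045,0],[0,0,-7.43],0],[[-0.012,-0.045,0],[0,0,-7.43],0],[[-0.012,-0.045,0],[0,0,-7.43],0],[[-0.012,-0.045,0],[0,0,-7.43],0],[[-0.012,-0.045,0],[0,0,0],0],[[-0.0114,-0.0457,0],[0,0,0],0],[[0,0,0],[0,0,0],0],[[0,0,0],[0,0,0],0]]'
python3 -m crank '[[[0,0,-0.045],[0,0,0],0],[[0,0,-0.045],[0,0,0],0],[[0,0,-0.03],[0,0,0],0],[[0,0,-0.03],[0,0,0],0],[[0,0,-0.015],[0,0,0],0],[[0,0,-0.007],[0,0,0],0],[[0,0,0],[0,0,0],0],[[0,0,0],[0,0,0],-1],[[0,0,0],[0,0,0],-1],[[0,0,0],[0,0,0],-1],[[0,0,0],[0,0,0],-1],[[0,0,0],[0,0,0],-1]]'
```

```text
clock: 18.4
tool_pos: [0.436, -0.323, 0.1979]
orientation: [179.8, 0.0, -100.2]
force: [0.3, 0.2, -0.5]
opening: 0.0438
gripper_force: 0.0
clock: 19.6
tool_pos: [0.4372, -0.3216, 0.028]
orientation: [-180.0, -0.0, -100.0]
force: [1.1, -0.1, 1.1]
opening: 0.0106
gripper_force: 30.0
```

```bash
python3 -m crank '[[[0,0,0.045],[0,0,0],-1],[[0,0,0.045],[0,0,0],-1],[[0,0,0.045],[0,0,0],-1],[[0,0,0.037],[0,0,0],-1],[[0.0108,0.0434,0],[0,0,7.5],-1],[[0.0105,0.043,0],[0,0,7.5],-1],[[0.0105,0.043,0],[0,0,7.5],-1],[[0.0105,0.043,0],[0,0,7.5],-1],[[0.0105,0.043,0],[0,0,7.5],-1],[[0.0105,0.043,0],[0,0,7.5],-1],[[0.0105,0.043,0],[0,0,7],-1],[[0.0105,0.043,0],[0,0,0],-1]]'
python3 -m crank '[[[0.0105,0.041,0],[0,0,0],-1],[[0,0,0],[0,0,0],-1],[[0,0,-0.045],[0,0,0],-1],[[0,0,-0.045],[0,0,0],-1],[[0,0,-0.035],[0,0,0],-1],[[0,0,-0.02],[0,0,0],-1],[[0,0,0],[0,0,0],-1],[[0,0,-0.008],[0,0,0],-1],[[0,0,-0.006],[0,0,0],-1],[[0,0,-0.006],[0,0,0],-1],[[0,0,0],[0,0,0],-1],[[0,0,0],[0,0,0],-1]]'
```

```text
clock: 20.8
tool_pos: [0.5212, 0.0247, 0.1996]
orientation: [-180.0, 0.0, -47.7]
force: [1.4, 0.2, -0.4]
opening: 0.0104
gripper_force: 30.0
clock: 22.0
tool_pos: [0.5321, 0.064, 0.0349]
orientation: [-180.0, -0.0, -47.9]
force: [-0.0, 0.2, -0.7]
opening: 0.0105
gripper_force: 30.0
```

```bash
python3 -m crank '[[[0,0,0],[0,0,0],-0.36],[[0,0,0],[0,0,0],-0.36],[[0,0,0],[0,0,0],-0.36],[[0,0,0.02],[0,0,0],-0.36],[[0,0,0.05],[0,0,0],-0.36],[[0,0,0.05],[0,0,8.3],-0.1],[[-0.02,-0.002,0.04],[0,0,8.4],0],[[-0.002,-0.02,0.03],[0,0,8.4],0],[[0,-0.02,0],[0,0,8.4],0],[[0,0,0],[0,0,0],0],[[0,0,0],[0,0,0],0],[[0,0,0],[0,0,0],0]]'
python3 meas.py w8; python3 - <<'E'
from h import *
m,d=np.load("pics/w8.npy",allow_pickle=True); P=cloud(m,d); z=P[...,2]
k=(z>.09)&(z<.1)&(np.hypot(P[...,0]-.589,P[...,1]-.17)<.05); rc=cv2.minAreaRect((P[k][:,:2]*1000).astype(np.float32)); print("rib",k.sum(),P[k].mean(0).round(4),rc)
q=(P[k]-P[k].mean(0))[:,:2]; w,v=np.linalg.eigh(q.T@q); print(np.degrees(np.arctan2(v[1],v[0])))
E
```

```text
clock: 23.2
tool_pos: [0.5097, 0.0221, 0.224]
orientation: [180.0, 0.0, -14.6]
force: [-0.8, 0.2, -0.5]
opening: 0.0438
gripper_force: 0.0
[0.5098 0.0222 0.2239]
129 [235. 115.] [0.5938 0.0438 0.0684] r 37.7 ang 11.7
130 [273. 117.] [0.5823 0.0078 0.0682] r 38.1 ang -47.9
122 [215. 148.] [0.5684 0.0718 0.0684] r 37.6 ang 71.9
118 [252. 149.] [0.5573 0.0364 0.0685] r 0.6 ang 29.2
116 [291. 152.] [ 0.5453 -0.0012  0.0685] r 39.0 ang -107.2
116 [234. 180.] [0.5322 0.063  0.0684] r 36.4 ang 132.5
115 [271. 183.] [0.5193 0.0274 0.0683] r 38.5 ang -167.0
out [372   0  15  11 128] [379.   4.] [ 0.6555 -0.1121  0.0611] 0.0643
out [482 106  33  57 314] [491. 132.] [ 0.5128 -0.2041  0.061 ] 0.066
rib 727 [0.5919 0.1662 0.0945] ((590.7356567382812, 167.7630615234375), (11.188993453979492, 54.721649169921875), 75.69944763183594)
[-104.36783789  165.63216211]
```

View pics/w8.png

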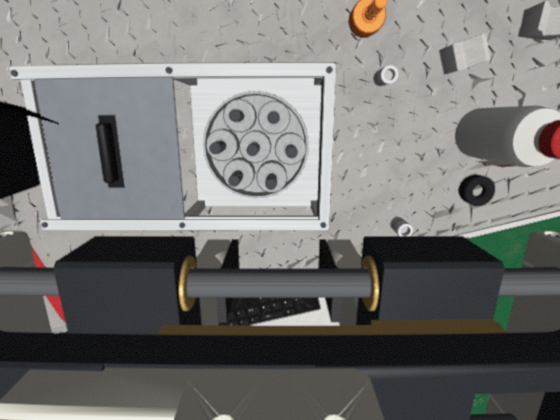

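All seven are seated, one in the middle and six round it, with handle tops at 68.4 mm. The cover is at about 0.136. Before reaching for the rib I check clearance to the black object and the column.

```bash
python3 - <<'E'
from h import *
C=np.array([.5568,.0361]);a=np.radians(75.6);ey=np.array([np.cos(a),np.sin(a)]);ex=np.array([ey[1],-ey[0]])
Q=[]
for n in("top","scene"):
    m=imaging.camera_model(n); Q.append(cloud(m,np.load(f"pics/{n}0.npy")).reshape(-1,3))
m,d=np.load("pics/w8.npy",allow_pickle=True); w=cloud(m,d)[:235].reshape(-1,3); Q.append(w)
for P in Q:
    P=P[np.isfinite(P[:,2])]; r=np.c_[(P[:,:2]-C)@ex,(P[:,:2]-C)@ey,P[:,2]]
    for lo,hi in((.1,.125),(.125,.145),(.145,.5)):
        k=r[(r[:,2]>lo)&(r[:,2]<hi)&(abs(r[:,0])<.25)&(r[:,1]>.0)&(r[:,1]<.4)]
        if len(k): print(lo,len(k),"x",np.percentile(k[:,0],[1,99]).round(3),"y",np.percentile(k[:,1],[1,99]).round(3),"in|x|<.1: ymin",np.percentile(k[abs(k[:,0])<.1][:,1],1).round(3) if (abs(k[:,0])<.1).any() else None,"zmax",k[:,2].max().round(3), "xmin for y<.25", k[k[:,1]<.25][:,0].min() if (k[:,1]<.25).any() else None)
E
```

```text
0.1 1111 x [-0.024  0.158] y [0.202 0.396] in|x|<.1: ymin 0.197 zmax 0.125 xmin for y<.25 0.034535212381395335
0.125 1099 x [-0.191  0.167] y [0.215 0.397] in|x|<.1: ymin 0.212 zmax 0.145 xmin for y<.25 0.0331230131136094
0.145 10502 x [-0.184  0.249] y [0.133 0.388] in|x|<.1: ymin None zmax 0.469 xmin for y<.25 0.10739501189940016
0.1 1429 x [-0.022  0.247] y [0.206 0.393] in|x|<.1: ymin 0.196 zmax 0.125 xmin for y<.25 0.03459598049363349
0.125 904 x [-0.2    0.248] y [0.212 0.396] in|x|<.1: ymin 0.206 zmax 0.145 xmin for y<.25 0.03158268722875198
0.145 1375 x [-0.199  0.249] y [0.131 0.395] in|x|<.1: ymin None zmax 0.313 xmin for y<.25 0.12134700431648898
0.1 141 x [0.034 0.046] y [0.191 0.217] in|x|<.1: ymin 0.191 zmax 0.124 xmin for y<.25 0.03354574148823702
0.145 91 x [-0.005 -0.003] y [0.054 0.062] in|x|<.1: ymin 0.054 zmax 0.295 xmin for y<.25 -0.005347813125179728
```

```bash
python3 -m crank '[[[0.0166,0.0374,0],[0,0,0],-0.5],[[0.0166,0.0374,0],[0,0,0],-0.5],[[0.0166,0.0373,0],[0,0,0],-0.5],[[0.0166,0.0373,0],[0,0,0],-0.5],[[0,0,0],[0,0,0],-0.5],[[0,0,-0.045],[0,0,0],-0.5],[[0,0,-0.045],[0,0,0],-0.5],[[0,0,-0.03],[0,0,0],-0.5],[[0,0,-0.01],[0,0,0],-0.5],[[0,0,-0.008],[0,0,0],-0.5],[[0,0,0],[0,0,0],-0.5],[[0,0,0],[0,0,0],-0.5]]'
```

```text
clock: 24.45
tool_pos: [0.5773, 0.1719, 0.088]
orientation: [-179.9, -0.1, -14.4]
force: [0.4, -0.5, 0.5]
opening: 0.0215
gripper_force: 0.0
```

```bash
python3 -m crank '[[[-0.0025,-0.0097,0],[0,0,0],-0.5],[[-0.005,-0.0194,0],[0,0,0],-0.5],[[-0.005,-0.0194,0],[0,0,0],-0.5],[[-0.005,-0.0194,0],[0,0,0],-0.5],[[-0.005,-0.0194,0],[0,0,0],-0.5],[[-0.005,-0.0194,0],[0,0,0],-0.5],[[-0.0037,-0.0145,0],[0,0,0],-0.5],[[-0.0012,-0.0048,0],[0,0,0],-0.5],[[0,0,0],[0,0,0],-0.5]]'
python3 -m crank '[[[-0.001,-0.004,0],[0,0,0],-0.5],[[-0.001,-0.004,0],[0,0,0],-0.5],[[0,0,0],[0,0,0],-0.5],[[0,0,0],[0,0,0],-0.5]]'
```

```text
clock: 25.35
tool_pos: [0.5435, 0.0443, 0.0864]
orientation: [180.0, 0.0, -14.5]
force: [0.4, 0.5, -0.4]
opening: 0.0219
gripper_force: 0.0
clock: 25.75
tool_pos: [0.5419, 0.0374, 0.0864]
orientation: [180.0, 0.0, -14.4]
force: [-0.1, -0.7, 0.3]
opening: 0.0217
gripper_force: 0.0
```

```bash
python3 -m crank '[[[-0.0005,-0.002,0],[0,0,0],-0.5],[[-0.0003,-0.001,0],[0,0,0],-0.5],[[0,0,0],[0,0,0],-0.5],[[0,0,0],[0,0,0],-0.5]]'
python3 -m crank '[[[-0.0003,-0.001,0],[0,0,0],-0.5],[[0,0,0],[0,0,0],-0.5],[[0,0,0],[0,0,0],-0.5]]'
```

```text
clock: 26.15
tool_pos: [0.5412, 0.0346, 0.0865]
orientation: [-180.0, -0.0, -14.4]
force: [0.5, 2.7, -1.9]
opening: 0.0216
gripper_force: 1.4
clock: 26.45
tool_pos: [0.5412, 0.0345, 0.0865]
orientation: [-179.9, -0.0, -14.4]
force: [0.1, 7.4, -2.3]
opening: 0.0219
gripper_force: 3.7
```

```bash
python3 -m crank '[[[-0.0003,-0.001,0],[0,0,0],-0.5],[[0,0,0],[0,0,0],-0.5],[[0,0,0],[0,0,0],-0.5]]'; python3 -m crank '[[[0.0015,0.0055,0],[0,0,0],-0.5],[[0,0,0],[0,0,0],-0.5],[[0,0,0.03],[0,0,0],-0.5],[[0,0,0.045],[0,0,0],-0.5],[[0,0,0.045],[0,0,0],-0.5],[[-0.025,-0.025,0.02],[0,0,0],0],[[-0.01,0,0],[0,0,0],0],[[0,0,0],[0,0,0],0],[[0,0,0],[0,0,0],0]]'
python3 - <<'E'
from h import *
m,p,d=look("w9"); P=cloud(m,d); z=P[...,2]; k=(z>.09)&(z<.1)&(np.hypot(P[...,0]-.557,P[...,1]-.036)<.06)&(np.arange(420)[:,None]<235)
print("rib",k.sum(),P[k].mean(0).round(4),cv2.minAreaRect((P[k][:,:2]*1000).astype(np.float32)))
E
```

```text
clock: 26.75
tool_pos: [0.5412, 0.0344, 0.0865]
orientation: [-179.8, -0.1, -14.4]
force: [-0.2, 12.4, -3.2]
opening: 0.0223
gripper_force: 5.8
clock: 27.65
tool_pos: [0.5067, 0.0127, 0.2259]
orientation: [180.0, 0.0, -14.4]
force: [1.1, 0.1, 0.3]
opening: 0.0428
gripper_force: 0.0
rib 659 [0.5575 0.0356 0.0947] ((556.666748046875, 36.267845153808594), (10.30725383758545, 55.2381706237793), 75.35893249511719)
```

View pics/w9.png

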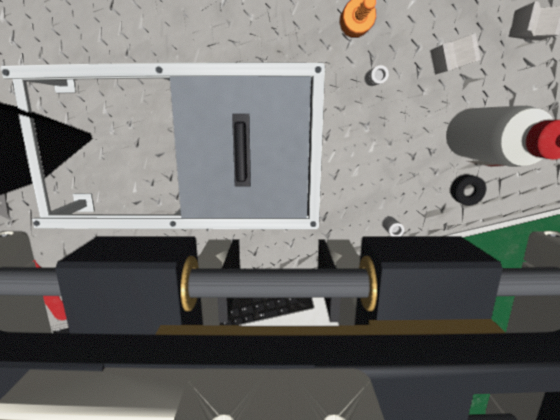

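The cover is shut. Its rib centre (0.5567, 0.0363) lies over the canister centre, the push met a firm stop at 12 N, and the arm is clear.

```bash
python3 -c "from plant import close_job; print(close_job())"
```

```text
the job is handed in; nothing more can be done
None
```

All seven gauges stand seated in the canister, one in the middle and six round it. The cover is shut against the end bar, the gripper touched none of the bystanders, and the job was handed in at about 28 s.

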